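# Assemble a filter unit on its receiver

### The job

Assemble the filter unit on the upright steel receiver fixed to the bench: first the perforated plate with its narrow spigot down, then the flat ring round the plate's raised centre, then the funnel cup upright with its foot in the ring, and last the lid, each piece fully seated and level before the next goes on. Let go of everything, and leave the glass beaker and the black jar standing where they are.

Things in the scene. Friction and masses are not known exactly. Their poses are not given: they have to be found in the camera images.
- receiver: Receiver, fixed to the bench at a place that changes: upright open steel tube 60 mm high on a dark round foot (72 mm diameter, 8 mm thick) with a thin outlet pipe sticking out sideways 54 mm from the axis, 24 mm above the bench. Tube 49 mm outer diameter, bore 40 mm. Origin: centre of the underside of the foot; z up, x along the outlet pipe.
- plate: Perforated steel support plate, loose, round, 18 mm high in all: below a spigot 34 mm diameter x 8 mm (goes into the receiver's bore), then a flange 58 mm diameter x 6 mm (rests on the receiver's rim), on top a raised centre 32 mm diameter x 4 mm with small dark holes. Starts standing on its spigot, flange from 8 to 14 mm above the bench. Origin: centre of the spigot's underside; z up. About 130 g. Fully seated its origin is 52 mm above the receiver's.
- ring: Flat plain steel ring, loose, 58 mm outer diameter, 38 mm bore, 14 mm high, lying flat. It goes round the plate's raised centre and rests on the flange. Origin: centre of the underside; z up. About 90 g. Fully seated its origin is 14 mm above the plate's.
- funnel: White plastic funnel cup, loose, standing open end up, 60 mm high: a short foot 32 mm diameter x 6 mm (goes into the ring's bore), above it a straight cup 52 mm outer diameter, 44 mm inner diameter, with a dark outlet spot in its floor. Origin: centre of the foot's underside; z up. About 90 g. Fully seated its origin is 8 mm above the ring's (the cup rests on the ring).
- lid: White plastic lid, loose, standing on its spigot with its knob up, 41 mm high: spigot 38 mm diameter x 6 mm (goes into the funnel's mouth), disc 54 mm diameter x 5 mm, knob 18 mm diameter x 30 mm (from 11 to 41 mm above the origin). Origin: centre of the spigot's underside; z up. About 50 g. Fully seated its origin is 54 mm above the funnel's.
- beaker: Glass beaker, loose bystander, 64 mm rim diameter, 75 mm high, upright; not to be moved. Origin: centre of its underside.
- jar: Black plastic jar with a black cap, loose bystander, 54 mm diameter, 85 mm high, upright; not to be moved. Origin: centre of its underside.
There are look-alikes about, which are no part of the job. What is shaped like the ring but blue or green is not meant.

How it is judged:
By the outcome, as a careful person would: the job done as asked, in the order asked, and still so for the second after the job is handed in, with the robot touching nothing.
It also fails if it takes over 115 s, if anything falls off the work surface, if the arm or the gripper's body presses on something with over 40 N, if the wrist force passes 120 N, or if a joint passes its speed limit or range.

### The arm

A 7-joint arm with a two-finger parallel gripper is mounted at the origin on the work surface. World frame = base frame: x ahead of the robot, y to its left, z up, the work surface at z = 0. Lengths are in m, angles in rad, forces in N, time in s.
With the tool pointing down it reaches from about 0.4 to 0.85 m from the base axis. Payload 4.5 kg.
Tool frame: the origin (TCP) lies between the finger pads; the fingertips stand 19 mm ahead of it and the grasp point (between the pads) is the TCP (r.tips_ahead is the distance from the TCP to the fingertips, in m); z points along the fingers, y is the line along which they close (so a half turn about z gives the same grasp; the last joint's range is limited). The gripper opens to 88 mm and grips with 3 to 60 N. Pads are 18 mm wide; open, the fingers measure 123 mm over their backs; the gripper's body (75 mm by 187 mm) begins 45 mm behind the grasp point.
Start: joints at [-1.273, 0.689, -0.195, 1.565, 0.157, 0.902, -0.215], TCP at [0.163, 0.603, 0.258] pointing down, gripper open.
Joint ranges: [-3.01, 3.01], [-0.46, 2.08], [-1.47, 1.51], [0.13, 2.56], [-1, 4.14], [0.04, 2.09], [-2.66, 2.66]. Speed limits (rad/s): [2.57, 2.57, 3.14, 3.14, 3.14, 3.14, 3.14].

### API

Orientations are given as a unit quaternion [x, y, z, w].
In Python, from plant import r, cams, models gives the robot as it stands. The module is installed in compiled form; this text tells all that it offers.
- The arm moves only by the tool jog_arm, never from a script. Its arguments are lists of equal length, an entry for each row: "turn": the turn, a rotation vector about the tool's x, y, z in rad, a list of three; "translation": the shift along the tool's x, y, z in m, a list of three; "grip": the closure, from 0 (fully open) to 1 (shut). In form: {"turn": [[ax, ay, az], ...], "translation": [[tx, ty, tz], ...], "grip": [grip, ...]}. A call has 1 to 20 rows; each row is the pose to reach, as a shift and turn from the pose commanded when the call began, along the tool's axes at that moment; what a row does not reach only later rows make up. A row lasts 1/8 s, in which the tool goes at most 62.5 mm and 10.7 degrees, less where a joint would pass 70% of its speed; a pose out of reach is approached as far as the arm can. A call with a gripper value outside its range is refused whole. The fingers move at their own pace and stop on an object; "force" is the grip in N (left out, the last holds). Time passes only in rows, so rows that repeat a pose let the fingers close. It gives the time, the measured TCP pose, the force, the opening and the grip force at its end, in the units of the state.
- r.get_state(): the state, without advancing time (a new reading comes with each control period).
- cams.snapshot(name): name is "scene" or "side" or "wrist"; returns the picture (384x512x3 uint8, red, green, blue); there is no depth.
- cams.camera_params(name): a dict with "fx", "fy", "cx", "cy" (pixels), "eye" and "orientation" of the camera in the world. Camera axes: x right, y up, looking along -z (the intrinsics and any distortion apply to the point x, -y, -z); pixel columns grow to the right and rows downward; lengths in m; the calibration is good to about 2 mm. A picture is of the moment at which its call begins: read the wrist's pose just before it. camera_params takes no time and is no camera call; for the wrist camera it gives the pose at the moment of the call.
- r.finish_job(): hands the job in; it is judged then, once.
Trained networks look in the newest picture that a camera, given by its name, has taken for a name from the list of things; names that differ only in an ending like _2 or _b are one class to them, and where a whole thing is asked for, a point or a joint stands for the part that bears it (a point fixed in the world has none). Each returns a list of dicts, best first, with "p" (0 to 1); they miss things now and then, are a little off and sometimes report something else, mostly with a low value. They report only what shows in the picture. A call takes as long as a camera call. They do not tell look-alikes from the thing itself.
- models.find_in(camera, name): "position" ([x, y, z] in m, in world coordinates, good to about 4 mm: the middle of the surface that is visible of it).
- models.masks_of(camera, name): "pixels" (384x512 bool, what is visible of it).
- models.place_of(camera, name): "position" ([x, y, z] in m, in world coordinates, good to about 4 mm: a listed point, or the origin of a listed thing).
The state is a dict: "clock": time; "q": joint angles; "qd": joint speeds; "joint_torque": joint torques, N m; "tool_pos": TCP position; "eef_rot": TCP orientation; "contact_force": force on the tool from outside, world axes, zero at the start; "moment": the same for the moment, N m; "opening": opening from 0.0 (shut) to 1.0 (fully open); "finger_force": force on a finger pad.
Only numpy, scipy, OpenCV 4.12 (cv2) and the standard library are available. Lean on these libraries where they do the work, as an engineer would, in place of code of your own. Each camera call takes 0.05 s, during which the arm holds its last target. There are 200 camera calls.

## Working session

There is one attempt and no reset: what is moved stays moved. The work goes in short steps, Python scripts to look and compute and a tool call to move; the robot and the scene stay as the last step left them, time stands still between calls to the robot, and variables do not carry over. Pictures are saved under pics/ and viewed, at most 14 in all, crops included, and the job is handed in when it is done.

Besides the shell and the picture viewer there is one more tool, called after ">>>" as name(argument=value, ...) on one line, values as JSON. jog_arm: Moves the arm, as the interface text tells. Its arguments: {"type":"object","properties":{"turn":{"type":"array"},"translation":{"type":"array"},"grip":{"type":"array"},"force":{"type":"number"}},"required":["turn","translation","grip"]}

```bash
mkdir -p pics
cat > h.py <<'E'
import numpy as np, cv2
from scipy.spatial.transform import Rotation as R
from plant import r, cams, models
def snap(n,f):
    p=cams.camera_params(n); im=cams.snapshot(n); cv2.imwrite('pics/'+f,im[:,:,::-1]); return p,im
def rot(p):
    o=np.array(p['orientation'],float); return R.from_quat(o) if o.size==4 else R.from_matrix(o.reshape(3,3))
def ray(p,u,v):
    d=np.array([(u-p['cx'])/p['fx'],-(v-p['cy'])/p['fy'],-1]); return np.array(p['eye']),rot(p).apply(d)
def atz(p,u,v,z):
    e,d=ray(p,u,v); return e+d*(z-e[2])/d[2]
def proj(p,X):
    c=rot(p).inv().apply(np.atleast_2d(X)-np.array(p['eye'])); return np.c_[p['cx']+p['fx']*c[:,0]/-c[:,2],p['cy']-p['fy']*c[:,1]/-c[:,2]]
def tool(X,s=None):
    s=s or r.get_state(); return R.from_quat(s['eef_rot']).inv().apply(np.array(X)-s['tool_pos'])
E
python3 - <<'E'
from h import *
np.set_printoptions(precision=4,suppress=True)
s=r.get_state();print(s)
for n in['scene','side','wrist']:
    p,im=snap(n,n+'0.png');print(n,p)
    for t in['receiver','plate','ring','funnel','lid','beaker','jar']:
        o=models.place_of(n,t)
        for d in o: print(n,t,np.round(d['position'],3),round(d['p'],2),proj(p,d['position']).round())
a=cv2.imread('pics/scene0.png');b=cv2.imread('pics/side0.png')
cv2.imwrite('pics/two.png',np.vstack([a,b])[:, :])
E
```

```text
{'clock': 0.0, 'q': array([-1.2732,  0.69  , -0.1945,  1.5663,  0.1573,  0.9025, -0.2151]), 'qd': array([-0.0014, -0.0001,  0.0004,  0.0003, -0.0003,  0.0019,  0.0002]), 'joint_torque': array([  0.0009, -52.7555,  -1.2662, -15.3421,  -0.0525,   0.0064,
         0.0002]), 'tool_pos': array([0.1629, 0.6028, 0.2569]), 'eef_rot': array([ 0.1315,  0.9913, -0.0009, -0.    ]), 'contact_force': array([-0.5264, -0.1833, -0.1917]), 'moment': array([ 0.0435,  0.0268, -0.0082]), 'finger_force': 0.0, 'opening': 1.0027586910716542}
scene {'fx': 378.9793167188491, 'fy': 378.9793167188491, 'cx': 255.7955078288098, 'cy': 190.3444845314574, 'eye': array([ 0.9408, -0.378 ,  0.5431]), 'orientation': array([0.368 , 0.1327, 0.3249, 0.861 ])}
scene receiver [ 0.646  0.29  -0.002] 0.86 [[346. 152.]]
scene plate [ 0.638 -0.073 -0.   ] 0.96 [[237. 242.]]
scene plate [ 0.476 -0.21  -0.001] 0.65 [[120. 240.]]
scene ring [ 0.75  -0.036  0.002] 0.86 [[299. 262.]]
scene ring [ 0.527  0.095 -0.   ] 0.75 [[253. 170.]]
scene ring [ 0.637  0.112 -0.002] 0.63 [[298. 190.]]
scene funnel [0.457 0.015 0.002] 0.55 [[204. 1
[... 285 characters left out ...]
, -0.1213, -0.2265,  0.8478])}
side receiver [0.646 0.288 0.   ] 0.6 [[217. 151.]]
side plate [ 0.637 -0.07  -0.   ] 0.65 [[281. 216.]]
side ring [ 0.751 -0.034 -0.002] 0.87 [[312. 195.]]
side ring [0.524 0.1   0.003] 0.61 [[206. 193.]]
side ring [ 0.635  0.11  -0.001] 0.5 [[244. 181.]]
side funnel [0.457 0.01  0.002] 0.96 [[196. 220.]]
side lid [0.453 0.193 0.002] 0.84 [[165. 184.]]
side beaker [ 0.643 -0.278  0.   ] 0.65 [[339. 267.]]
side jar [ 0.476 -0.209  0.001] 0.93 [[249. 275.]]
wrist {'fx': 278.8093654469855, 'fy': 278.8093654469855, 'cx': 254.67835731618095, 'cy': 186.79011550060395, 'eye': array([0.0811, 0.6269, 0.3848]), 'orientation': array([-0.13  , -0.1004,  0.5998,  0.7831])}
```

View pics/scene0.png

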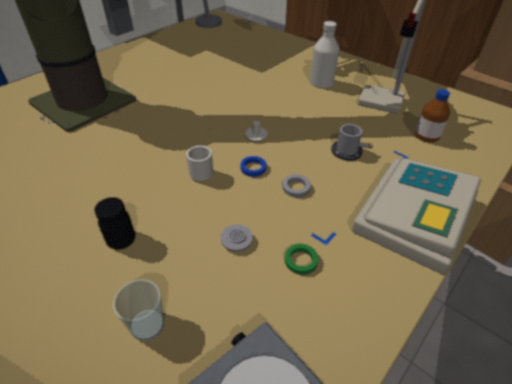

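View pics/side0.png

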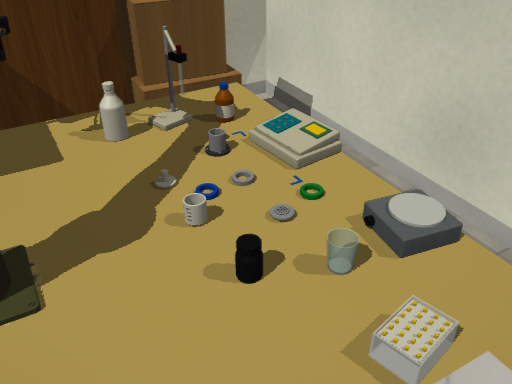

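Scene (px): plate at (237,238) is the only perforated disc. Ring candidates: grey (297,185), blue (254,166) and green (301,258); the grey one is meant. Funnel (201,163), lid (257,132), receiver (348,142), black jar (115,223), beaker (142,308); the white bottle, brown bottle and instruments are clutter. Next I'll fit the silhouettes with known shapes in both views and check with a close crop.

```bash
cat >> h.py <<'E'
from scipy.optimize import minimize
# shape: list of (radius,z0,z1)
SH=dict(receiver=[(.036,0,.008),(.0245,.008,.060)],plate=[(.017,0,.008),(.029,.008,.014),(.016,.014,.018)],
 ring=[(.029,0,.014)],funnel=[(.016,0,.006),(.026,.006,.060)],lid=[(.019,0,.006),(.027,.006,.011),(.009,.011,.041)])
T=np.linspace(0,2*np.pi,48,endpoint=False); C=np.c_[np.cos(T),np.sin(T)]
def sil(p,n,X,S=4,yaw=None):
    m=np.zeros((384*S,512*S),np.uint8)
    parts=[np.vstack([np.c_[rr*C,np.full(48,z)] for z in(a,b)]) for rr,a,b in SH[n]]
    if yaw is not None:
        e=[[.02,.054][k]*np.array([np.cos(yaw),np.sin(yaw),0]) for k in(0,1)]; w=np.array([-np.sin(yaw),np.cos(yaw),0])*.004; k=np.array([0,0,.004])
        parts.append(np.array([q+np.array([0,0,.024])+s for q in e for s in(w,-w,k,-k)]))
    for pts in parts:
        q=(proj(p,pts+X)+.5)*S
        cv2.fillConvexPoly(m,cv2.convexHull(q.astype(np.float32)).round().astype(np.int32),1)
    if n=='ring':
        for z in(0,.014): pass
        h=[]
        for z in(0,.014):
            a=np.zeros_like(m);cv2.fillConvexPoly(a,((proj(p,np.c_[.019*C,np.full(48,z)]+X)+.5)*S).round().astype(np.int32),1);h.append(a)
        m[(h[0]&h[1])>0]=0
    return cv2.resize(m.astype(np.float32),(512,384),interpolation=cv2.INTER_AREA)
def mask(cam,n,X,p,tol=12):
    best=None
    for d in models.masks_of(cam,n):
        v,u=np.nonzero(d['pixels']); c=np.array([u.mean(),v.mean()]); e=np.linalg.norm(c-proj(p,np.array(X)+[0,0,.015])[0])
        if best is None or e<best[0]: best=(e,d['pixels'],d['p'])
    return best if best and best[0]<tol*3 else None
def fit(n,views,X0,free=3,yaw=None):
    X0=np.array(X0,float)
    def f(v):
        X=X0.copy();X[:free]+=v[:free]*.001
        return sum(np.abs(sil(p,n,X,yaw=(v[free] if yaw is not None else None))-m).sum()/m.sum() for p,m in views)
    x0=np.zeros(free+(yaw is not None)); st=np.vstack([x0]+[x0+3*np.eye(len(x0))[i] for i in range(free)]+([np.r_[np.zeros(free),.4]] if yaw is not None else []))
    if yaw is not None: st[:,-1]+=yaw
    o=minimize(f,st[0],method='Nelder-Mead',options=dict(initial_simplex=st,xatol=.03,fatol=1e-4,maxiter=200))
    X=X0.copy();X[:free]+=o.x[:free]*.001
    return X,o.fun/len(views),(o.x[-1] if yaw is not None else None)
G=dict(receiver=[.646,.289,0],plate=[.638,-.072,0],ring=[.636,.111,0],funnel=[.457,.012,0],lid=[.455,.193,0])
E
python3 - <<'E'
from h import *
np.set_printoptions(precision=4,suppress=True)
P={};
crop=[]
for c in('scene','side'):
    P[c]=snap(c,c+'1.png')
for n,X in G.items():
    vs=[]
    for c in P:
        p=P[c][0]; m=mask(c,n,X,p)
        if m: vs.append((p,m[1].astype(np.float32)))
        print(n,c,m and (round(m[0],1),m[2]))
    if vs:
        if n=='receiver':
            print(min((fit(n,vs,X,3,y) for y in(0,1.57,3.14,-1.57)),key=lambda a:a[1]))
        else: print(fit(n,vs,X,3))
        for v in vs: print('  1view',fit(n,[v],X,2)[:2])
im=P['scene'][1]
cv2.imwrite('pics/crop1.png',cv2.resize(im[110:290,180:380],None,fx=4,fy=3.3,interpolation=cv2.INTER_CUBIC)[:,:,::-1])
E
```

```text
receiver scene (np.float64(3.8), 0.79)
receiver side (np.float64(4.0), 0.65)
(array([0.6456, 0.2858, 0.0044]), np.float64(0.08160775899887085), np.float64(0.5403897657705166))
  1view (array([0.6435, 0.2912, 0.    ]), np.float64(0.10889303684234619))
  1view (array([0.6506, 0.2952, 0.    ]), np.float64(0.09588067978620529))
plate scene (np.float64(2.1), 0.83)
plate side (np.float64(1.2), 0.58)
(array([ 0.6367, -0.0744,  0.0028]), np.float64(0.09463231265544891), None)
  1view (array([ 0.6349, -0.0733,  0.    ]), np.float64(0.0453975647687912))
  1view (array([ 0.6391, -0.0697,  0.    ]), np.float64(0.1219855323433876))
ring scene (np.float64(3.1), 0.97)
ring side (np.float64(2.8), 0.6)
(array([0.6325, 0.1086, 0.003 ]), np.float64(0.23055170476436615), None)
  1view (array([0.6309, 0.1111, 0.    ]), np.float64(0.11842811107635498))
  1view (array([0.6361, 0.115 , 0.    ]), np.float64(0.2954545319080353))
funnel scene (np.float64(7.0), 0.69)
funnel side (np.float64(6.9), 0.68)
(array([0.4566, 0.0062, 0.0042]), np.float64(0.07721658796072006), None)
  1view (array([0.4538, 0.0084, 0.    ]), np.float64(0.05707547068595886))
  1view (array([0.4591, 0.0133, 0.    ]), np.float64(0.06824171543121338))
lid scene (np.float64(1.7), 0.87)
lid side (np.float64(0.5), 0.61)
(array([0.4527, 0.1903, 0.0043]), np.float64(0.11828514188528061), None)
  1view (array([0.4494, 0.1938, 0.    ]), np.float64(0.08513931930065155))
  1view (array([0.4554, 0.1986, 0.    ]), np.float64(0.1272321492433548))
```

View pics/crop1.png

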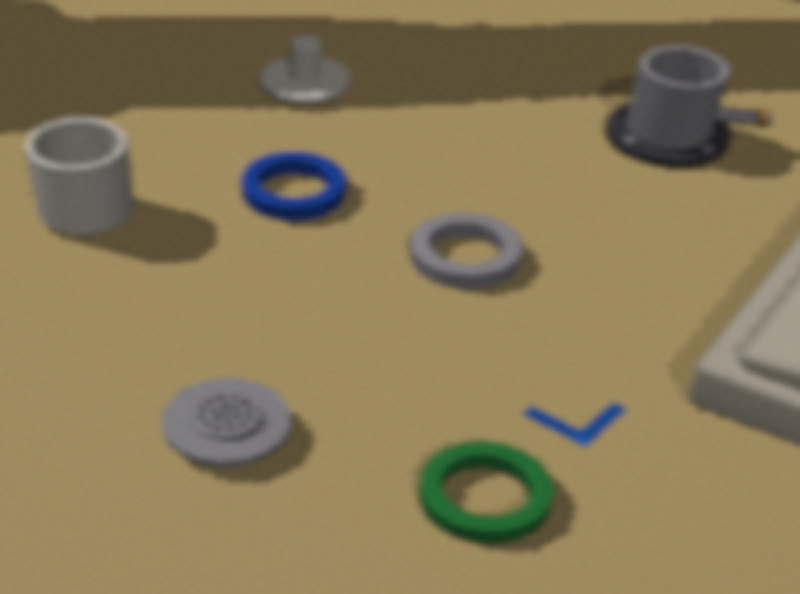

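The crop confirms it: perforated plate lower left (225,415), grey ring in the centre (465,250), blue and green look-alikes, funnel, lid and receiver. Fitted heights are near zero, with a common bias of about 3–4 mm. I'll move above the plate with the tool square to the world.

Run:
```python
from h import *
np.set_printoptions(precision=4,suppress=True)
s=r.get_state();print(tool([.66,-.07,.20],s),(R.from_quat(s['eef_rot']).inv()*R.from_quat([0,1,0,0])).as_rotvec())
p=cams.camera_params('wrist');print(atz(p,255,187,0)-s['tool_pos'],tool(p['eye'],s))
for u,v in[(0,0),(511,0),(0,383),(511,383)]:print(tool(atz(p,u,v,0),s))
print(tool(np.array(s['tool_pos'])-[0,0,.2],s), proj(p,[s['tool_pos']*[1,1,0]]))
```

```text
[-0.6555 -0.5205  0.0577] [ 0.     -0.     -0.2638]
[ 0.046  -0.0099 -0.2577] [ 0.0852  0.0013 -0.1271]
[ 0.1874 -0.3001  0.2577]
[0.1879 0.3063 0.2577]
[-0.4448 -0.4866  0.2577]
[-0.446   0.4957  0.2577]
[-0.  -0.   0.2] [[253.3311 155.3702]]
```

>>> jog_arm(turn=[[0,0,-0.264],[0,0,-0.264],[0,0,-0.264],[0,0,-0.264],[0,0,-0.264],[0,0,-0.264],[0,0,-0.264],[0,0,-0.264],[0,0,-0.264],[0,0,-0.264],[0,0,-0.264],[0,0,-0.264],[0,0,-0.264],[0,0,-0.264],[0,0,-0.264],[0,0,-0.264],[0,0,-0.264]], translation=[[-0.634,-0.527,0.107],[-0.634,-0.527,0.107],[-0.634,-0.527,0.107],[-0.634,-0.527,0.107],[-0.634,-0.527,0.107],[-0.634,-0.527,0.107],[-0.634,-0.527,0.107],[-0.634,-0.527,0.107],[-0.634,-0.527,0.107],[-0.634,-0.527,0.107],[-0.634,-0.527,0.107],[-0.634,-0.527,0.107],[-0.634,-0.527,0.107],[-0.634,-0.527,0.107],[-0.634,-0.527,0.107],[-0.634,-0.527,0.107],[-0.634,-0.527,0.107]], grip=[0,0,0,0,0,0,0,0,0,0,0,0,0,0,0,0,0])

```text
clock: 3.92
tool_pos: [0.6372, -0.0686, 0.1511]
eef_rot: [-0.002, 1.0, 0.0, -0.0]
contact_force: [-0.4, 0.5, -0.6]
opening: 0.999
finger_force: 0.0
```

```bash
cat > look.py <<'E'
from h import *
import sys
np.set_printoptions(precision=4,suppress=True)
s=r.get_state();print(s['clock'],s['tool_pos'],s['eef_rot'],s['opening'],s['q'],s['contact_force'])
p,im=snap('wrist',sys.argv[1]+'.png')
for n in sys.argv[2:]:
    m=mask('wrist',n,G[n],p,30)
    if not m: print(n,'none');continue
    vs=[(p,m[1].astype(np.float32))]
    y=.54 if n=='receiver' else None
    X,e,yy=fit(n,vs,G[n],2,y)
    print(n,m[0],m[2],X,e,yy,'tool',tool(X,s))
E
python3 look.py w1 plate ring receiver funnel lid
```

```text
3.925 [ 0.6372 -0.0686  0.1511] [-0.0016  1.      0.0005 -0.0001] 0.9992035671797528 [ 0.2384  0.86   -0.3793  1.598   0.4159  0.7648  1.2493] [-0.3552  0.4846 -0.5528]
plate 4.215221699284576 0.74 [ 0.6353 -0.0725  0.    ] 0.02764376625418663 None tool [ 0.0018 -0.004   0.1511]
ring 6.652066280644444 0.78 [0.632  0.1115 0.    ] 0.11940253525972366 None tool [0.0046 0.1799 0.1513]
receiver none
funnel 39.12670717790379 0.52 [0.455 0.009 0.   ] 0.21474358439445496 None tool [0.1819 0.078  0.1512]
lid none
```

View pics/w1.png

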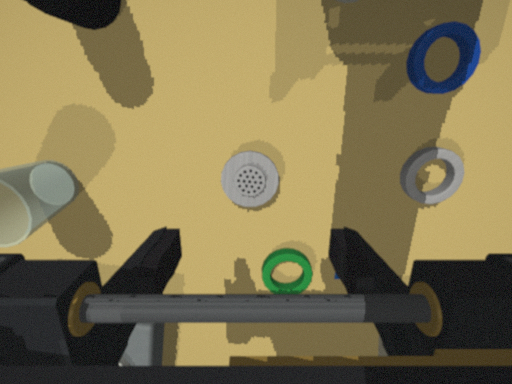

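Wrist view: the plate is at (250,180), about 4 mm left of the tool; green ring at (287,272), grey ring at (433,175). The fit residual is 3%, so I'll descend and grip.

>>> jog_arm(turn=[[0,0,0],[0,0,0],[0,0,0],[0,0,0],[0,0,0],[0,0,0],[0,0,0],[0,0,0],[0,0,0],[0,0,0],[0,0,0],[0,0,0],[0,0,0]], translation=[[0.002,-0.004,0.05],[0.002,-0.004,0.09],[0.002,-0.004,0.115],[0.002,-0.004,0.128],[0.002,-0.004,0.128],[0.002,-0.004,0.128],[0.002,-0.004,0.128],[0.002,-0.004,0.128],[0.002,-0.004,0.128],[0.002,-0.004,0.128],[0.002,-0.004,0.128],[0.002,-0.004,0.128],[0.002,-0.004,0.128]], grip=[0,0,0,0,0,1,1,1,1,1,1,1,1], force=25)

```text
clock: 5.85
tool_pos: [0.636, -0.0746, 0.0233]
eef_rot: [-0.0, 1.0, 0.0, 0.0]
contact_force: [-1.3, -0.4, 5.6]
opening: 0.648
finger_force: 25.0
```

```bash
python3 look.py w2 plate
```

```text
5.85 [ 0.636  -0.0746  0.0233] [-0.0001  1.      0.      0.0005] 0.6475848333258827 [ 0.2015  1.0395 -0.2918  1.6348  0.5016  0.5416  1.1823] [-1.2697 -0.3604  5.588 ]
plate 9.4459846364938 0.92 [ 0.6356 -0.0731  0.    ] 0.030486786738038063 None tool [0.0004 0.0015 0.0233]
```

>>> jog_arm(turn=[[0,0,0],[0,0,0],[0,0,0],[0,0,0],[0,0,0],[0,0,0],[0,0,0],[0,0,0],[0,0,0],[0,0,0],[0,0,0],[0,0,0],[0,0,0],[0,0,0]], translation=[[0,0,-0.03],[0,0,-0.08],[0,0.02,-0.12],[-0.02,0.07,-0.147],[-0.04,0.12,-0.147],[-0.07,0.17,-0.147],[-0.07,0.22,-0.147],[-0.07,0.27,-0.147],[-0.07,0.32,-0.147],[-0.07,0.35,-0.147],[-0.07,0.365,-0.147],[-0.07,0.365,-0.147],[-0.07,0.365,-0.147],[-0.07,0.365,-0.147]], grip=[1,1,1,1,1,1,1,1,1,1,1,1,1,1])

```text
clock: 7.7
tool_pos: [0.7063, 0.288, 0.1698]
eef_rot: [0.001, 1.0, -0.001, 0.0]
contact_force: [0.2, -0.5, -1.4]
opening: 0.643
finger_force: 25.0
```

```bash
sed -i "s/^y=.*//" look.py; python3 look.py w3 receiver ring
python3 - <<'E'
from h import *
s=r.get_state();p,im=snap('wrist','w3b.png');t=s['tool_pos']
m=[(d['p'],d['pixels']) for d in models.masks_of('wrist','plate')]
for pp,k in m:
    v,u=np.nonzero(k);print(pp,u.mean(),v.mean())
    X,e,_=fit('plate',[(p,k.astype(np.float32))],[t[0],t[1],t[2]-.0233],3);print(X,e,tool(X,s))
E
```

```text
7.7 [0.7063 0.288  0.1698] [ 0.0011  1.     -0.0007  0.0002] 0.6434283065143638 [-0.3059  0.9978 -0.3485  1.1344  0.3362  1.0632  0.8998] [ 0.1842 -0.4583 -1.3554]
receiver 1.468544854931702 0.86 [0.6454 0.289  0.    ] 0.04947427287697792 0.5240296279823825 tool [0.0609 0.0011 0.1698]
ring 6.59948746931105 0.55 [0.6321 0.1117 0.    ] 0.07424532622098923 None tool [ 0.0739 -0.1762  0.17  ]
0.67 254.4124949939928 245.5901748765185
[0.70657209 0.2906514  0.14431206] 0.016753436997532845 [-0.00070293  0.00135551  0.02555505]
```

View pics/w3.png

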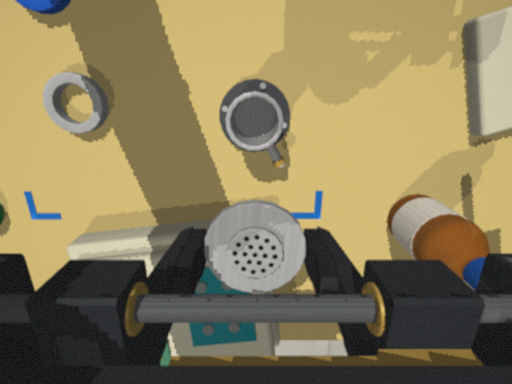

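Wrist view: the plate is held level at (254,246), the receiver mouth is at (254,118) below it with the outlet pipe to the lower right, and the bottle on the right is clear. The receiver lies 61.5 mm along tool +x from the plate.

>>> jog_arm(turn=[[0,0,0],[0,0,0],[0,0,0],[0,0,0],[0,0,0],[0,0,0],[0,0,0],[0,0,0],[0,0,0],[0,0,0],[0,0,0],[0,0,0],[0,0,0]], translation=[[0.03,0,0],[0.055,0,0.02],[0.0615,0,0.05],[0.0615,0,0.068],[0.0615,0,0.075],[0.0615,0,0.075],[0.0615,0,0.079],[0.0615,0,0.083],[0.0615,0,0.087],[0.0615,0,0.09],[0.0615,0,0.092],[0.0615,0,0.093],[0.0615,0,0.093]], grip=[1,1,1,1,1,1,1,1,1,1,1,1,1])

```text
clock: 9.57
tool_pos: [0.6444, 0.2897, 0.0765]
eef_rot: [0.0, 1.0, -0.0, 0.0]
contact_force: [1.8, -1.8, -0.8]
opening: 0.643
finger_force: 25.0
```

```bash
python3 look.py w4
python3 - <<'E'
import cv2
a=cv2.imread('pics/w4.png');cv2.imwrite('pics/w4c.png',cv2.resize(a[130:330,130:380],None,fx=3,fy=3))
E
```

```text
9.575 [0.6444 0.2897 0.0765] [ 0.0001  1.     -0.0004  0.0002] 0.6432995869755784 [-0.3383  1.0288 -0.3122  1.4003  0.3876  0.7731  0.783 ] [ 1.8126 -1.8437 -0.8437]
```

View pics/w4c.png

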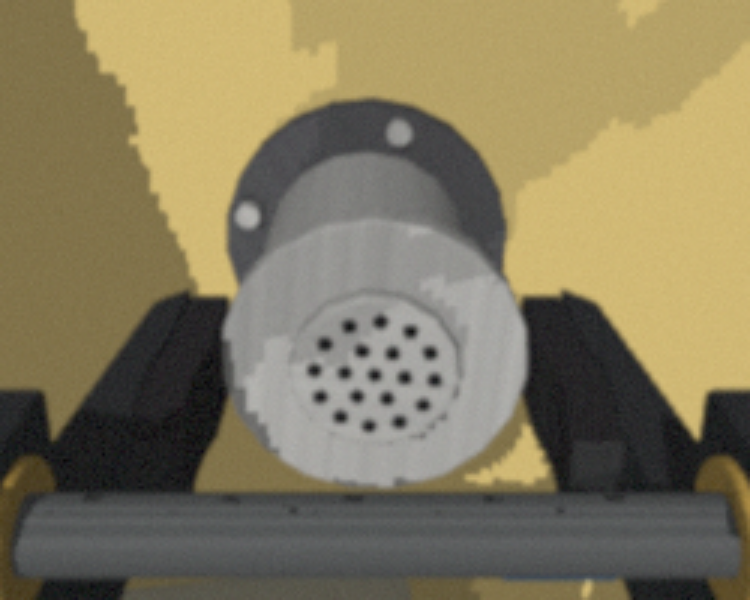

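The spigot is in the bore with no side force. I'll lower 1 mm, release, rise and go to hover over the ring.

>>> jog_arm(turn=[[0,0,0],[0,0,0],[0,0,0],[0,0,0],[0,0,0],[0,0,0],[0,0,0],[0,0,0],[0,0,0],[0,0,0],[0,0,0],[0,0,0],[0,0,0],[0,0,0],[0,0,0]], translation=[[0,0,0.001],[0,0,0.0015],[0,0,0.0015],[0,0,0.0015],[0,0,0.0015],[0,0,0.0015],[0,0,-0.02],[0,0,-0.06],[0,-0.03,-0.085],[0.0125,-0.09,-0.085],[0.0125,-0.14,-0.075],[0.0125,-0.17,-0.07],[0.0125,-0.179,-0.07],[0.0125,-0.179,-0.07],[0.0125,-0.179,-0.07]], grip=[1,1,0,0,0,0,0,0,0,0,0,0,0,0,0])

```text
clock: 11.5
tool_pos: [0.6318, 0.1142, 0.1475]
eef_rot: [-0.001, 1.0, 0.001, 0.001]
contact_force: [-0.2, -0.0, 0.3]
opening: 1.0
finger_force: 0.0
```

```bash
sed -i "s/receiver=\[.646,.289,0\],plate=\[.638,-.072,0\]/receiver=[.646,.289,0],plate=[.645,.289,.052]/" h.py; python3 look.py w5 ring
python3 - <<'E'
from h import *
np.set_printoptions(precision=4,suppress=True)
vs=[]
for c in('wrist','scene','side'):
    p,im=snap(c,'z_'+c+'.png'); m=mask(c,'plate',G['plate'],p,20)
    if m: 
        v=(p,m[1].astype(np.float32));vs.append(v);print(c,fit('plate',[v],G['plate'],2))
print(fit('plate',vs,G['plate'],3))
a=cv2.imread('pics/z_side.png')[110:190,180:280];b=cv2.imread('pics/z_scene.png')[100:180,300:400]
cv2.imwrite('pics/ab.png',cv2.resize(np.hstack([a,b]),None,fx=4,fy=4,interpolation=cv2.INTER_CUBIC))
E
```

```text
11.5 [0.6318 0.1142 0.1475] [-0.0015  1.      0.0012  0.0006] 0.9997218208253765 [-0.0587  0.8629 -0.3572  1.5988  0.3971  0.7507  0.9799] [-0.1556 -0.0302  0.3104]
ring 6.529722367132929 0.62 [0.6317 0.1116 0.    ] 0.0817415714263916 None tool [ 0.0002 -0.0029  0.1475]
wrist (array([0.6442, 0.291 , 0.052 ]), np.float64(0.03070232830941677), None)
scene (array([0.6433, 0.2916, 0.052 ]), np.float64(0.11834319680929184), None)
side (array([0.6498, 0.3006, 0.052 ]), np.float64(0.3572048544883728), None)
(array([0.6441, 0.2901, 0.0533]), np.float64(0.2023777961730957), None)
```

View pics/ab.png

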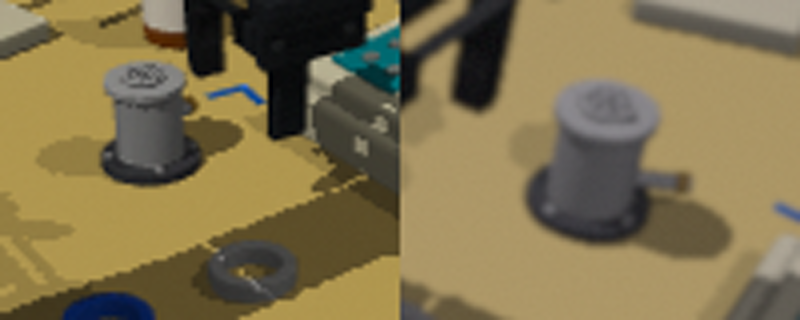

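Both views show the plate flat on the receiver rim (side left 145,80; scene 607,105). Now the grey ring.

>>> jog_arm(turn=[[0,0,0],[0,0,0],[0,0,0],[0,0,0],[0,0,0],[0,0,0],[0,0,0],[0,0,0],[0,0,0],[0,0,0],[0,0,0],[0,0,0],[0,0,0],[0,0,0],[0,0,0],[0,0,0],[0,0,0],[0,0,0]], translation=[[0,0,0.05],[0,0,0.09],[0,0,0.115],[0,0,0.1235],[0,0,0.1235],[0,0,0.1235],[0,0,0.1235],[0,0,0.1235],[0,0,0.1235],[0,0,0.1235],[0,0,0.1235],[0,0,0.1235],[0,0,0.08],[0,0,0.03],[-0.03,0.05,-0.02],[-0.06,0.1,-0.03],[-0.07,0.15,-0.03],[-0.075,0.178,-0.03]], grip=[0,0,0,0,0,1,1,1,1,1,1,1,1,1,1,1,1,1], force=25)

```text
clock: 14.15
tool_pos: [0.7056, 0.2945, 0.1764]
eef_rot: [-0.002, 1.0, 0.002, -0.0]
contact_force: [-0.0, 0.2, -0.7]
opening: 0.652
finger_force: 25.0
```

>>> jog_arm(turn=[[0,0,0],[0,0,0]], translation=[[0,0,0],[0,0,0]], grip=[1,1])

```text
clock: 14.4
tool_pos: [0.7065, 0.2875, 0.1759]
eef_rot: [0.0, 1.0, -0.001, -0.0]
contact_force: [-1.0, -0.5, -1.3]
opening: 0.651
finger_force: 25.0
```

```bash
cat > inhand.py <<'E'
from h import *
import sys
np.set_printoptions(precision=4,suppress=True)
held,base,zo,f=sys.argv[1],sys.argv[2],float(sys.argv[3]),sys.argv[4]
B=np.array([float(a) for a in sys.argv[5].split(',')])
s=r.get_state();p,im=snap('wrist',f+'.png');t=np.array(s['tool_pos']);print(s['clock'],t,s['eef_rot'],s['opening'],s['finger_force'])
H=t-[0,0,zo]
res={}
for n,X in((held,H),(base,B)):
    m=mask('wrist',n,X,p,15)
    if not m: print(n,'none');continue
    x,e,_=fit(n,[(p,m[1].astype(np.float32))],X,2);res[n]=tool(x,s);print(n,m[2],x,e,res[n])
if len(res)==2: print('shift',res[base]-res[held])
E
python3 inhand.py ring plate 0.023 w6 .6444,.290,.052
```

```text
14.4 [0.7065 0.2875 0.1759] [ 0.0003  1.     -0.0012 -0.0004] 0.6510773209473335 24.999404987320304
ring 0.59 [0.7062 0.289  0.1529] 0.12016542255878448 [0.0002 0.0015 0.023 ]
plate 0.64 [0.644  0.2912 0.052 ] 0.024631496518850327 [0.0624 0.0039 0.1239]
shift [0.0622 0.0024 0.1009]
```

View pics/w6.png

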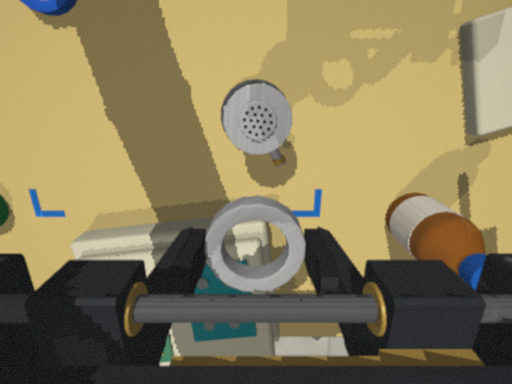

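The ring is held level at (255,243), with the seated plate below at (257,118). The shift is about 62.3 mm along tool x; the small y difference is mostly arm settling.

>>> jog_arm(turn=[[0,0,0],[0,0,0],[0,0,0],[0,0,0],[0,0,0],[0,0,0],[0,0,0],[0,0,0],[0,0,0],[0,0,0],[0,0,0],[0,0,0],[0,0,0]], translation=[[0.03,0,0],[0.055,0.001,0.02],[0.0624,0.001,0.05],[0.0624,0.001,0.068],[0.0624,0.001,0.075],[0.0624,0.001,0.078],[0.0624,0.001,0.078],[0.0624,0.001,0.081],[0.0624,0.001,0.083],[0.0624,0.001,0.085],[0.0624,0.001,0.0865],[0.0624,0.001,0.0865],[0.0624,0.001,0.0865]], grip=[1,1,1,1,1,1,1,1,1,1,1,1,1])

```text
clock: 16.18
tool_pos: [0.6441, 0.2904, 0.0903]
eef_rot: [-0.0, 1.0, 0.0, 0.0]
contact_force: [-0.4, 0.8, -1.5]
opening: 0.65
finger_force: 25.0
```

```bash
python3 look.py w7;python3 - <<'E'
import cv2
a=cv2.imread('pics/w7.png');cv2.imwrite('pics/w7c.png',cv2.resize(a[150:330,150:360],None,fx=3,fy=3))
E
```

```text
16.175 [0.6441 0.2904 0.0903] [-0.0001  1.      0.      0.    ] 0.6501184691955034 [-0.3332  1.0117 -0.3246  1.3967  0.3879  0.7961  0.7828] [-0.4292  0.7908 -1.5235]
```

View pics/w7c.png

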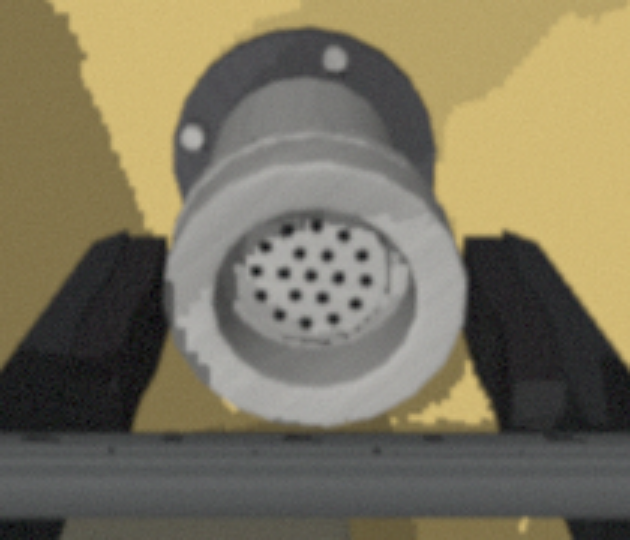

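The plate's raised centre sits inside the ring's bore with a gap all round. I'll release and go to the funnel.

>>> jog_arm(turn=[[0,0,0],[0,0,0],[0,0,0],[0,0,0],[0,0,0],[0,0,0],[0,0,0],[0,0,0],[0,0,0],[0,0,0],[0,0,0],[0,0,0],[0,0,0],[0,0,0],[0,0,0],[0,0,0],[0,0,0]], translation=[[0,0,0.001],[0,0,0.0015],[0,0,0.0015],[0,0,0.0015],[0,0,0.0015],[0,0,0.0015],[0,0,-0.02],[0,0,-0.06],[0,-0.02,-0.09],[0.03,-0.06,-0.1],[0.06,-0.1,-0.1],[0.1,-0.15,-0.1],[0.13,-0.2,-0.1],[0.16,-0.25,-0.1],[0.188,-0.28,-0.1],[0.188,-0.28,-0.1],[0.188,-0.28,-0.1]], grip=[1,1,0,0,0,0,0,0,0,0,0,0,0,0,0,0,0])

```text
clock: 18.35
tool_pos: [0.4579, 0.0112, 0.1913]
eef_rot: [-0.0, 1.0, 0.001, 0.002]
contact_force: [0.1, -0.7, -0.2]
opening: 1.002
finger_force: 0.0
```

```bash
sed -i 's/ring=\[.636,.111,0\]/ring=[.6444,.290,.066]/' h.py; python3 look.py w8 funnel;python3 - <<'E'
from h import *
np.set_printoptions(precision=4,suppress=True)
vs=[]
for c in('scene','side'):
    p,im=snap(c,'y_'+c+'.png'); m=mask(c,'ring',G['ring'],p,8)
    if m: 
        v=(p,m[1].astype(np.float32));vs.append(v);print(c,m[0],m[2],v[1].sum(),sil(p,'ring',G['ring']).sum(),fit('ring',[v],G['ring'],2))
a=cv2.imread('pics/y_side.png')[110:190,180:280];b=cv2.imread('pics/y_scene.png')[100:180,300:400];
c=cv2.resize(cv2.imread('pics/w8.png'),(200*2,150*2))
d=cv2.resize(np.hstack([a,b]),None,fx=4,fy=4,interpolation=cv2.INTER_CUBIC)
o=np.zeros((620,800,3),np.uint8)[:600];o[:280]=d[:280];o[280:580,:400]=c
cv2.imwrite('pics/y.png',o)
E
```

```text
18.35 [0.4579 0.0112 0.1913] [-0.0003  1.      0.0006  0.0018] 1.001983908236112 [ 0.1057  0.6092 -0.359   2.1204  0.4492  0.4803  0.9754] [ 0.1131 -0.6617 -0.1742]
funnel none
scene 2.8416963028667293 0.83 413.0 424.0625 (array([0.6419, 0.2921, 0.066 ]), np.float64(0.1266646534204483), None)
```

View pics/y.png

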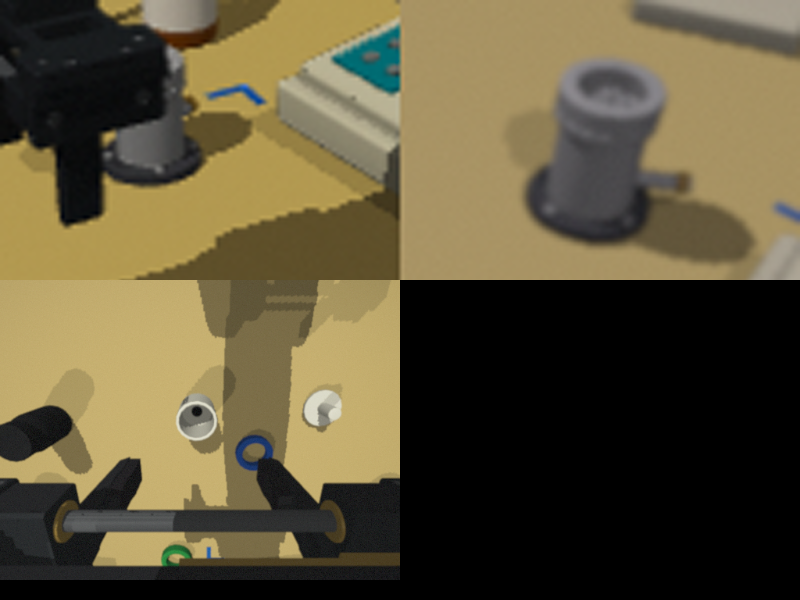

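The ring sits flat on the plate in the scene crop (610,85). In the wrist view the funnel is near (252,177) and the lid near (413,163). The network missed the funnel, so I'll retry, with circle detection as a fallback.

Run:
```python
from h import *
np.set_printoptions(precision=4,suppress=True)
for k in range(2):
    s=r.get_state();p,im=snap('wrist','w9.png');print(s['tool_pos'])
    for n in('funnel','lid'):
        L=models.masks_of('wrist',n)
        for d in L:
            v,u=np.nonzero(d['pixels']);print(n,d['p'],u.mean(),v.mean())
        m=mask('wrist',n,G[n],p,30)
        if m: print(fit(n,[(p,m[1].astype(np.float32))],G[n],2))
g=cv2.cvtColor(im,cv2.COLOR_RGB2HSV);w=((g[...,1]<60)&(g[...,2]>150)).astype(np.uint8)
k,l,st,c=cv2.connectedComponentsWithStats(w)
for i in range(1,k):
    if st[i,4]>150:
        print(st[i],c[i])
        if abs(c[i][0]-252)<20 and abs(c[i][1]-177)<25:
            cn=max(cv2.findContours((l==i).astype(np.uint8),0,1)[0],key=len);e=cv2.fitEllipse(cv2.convexHull(cn));print(e,atz(p,e[0][0],e[0][1],.06))
```

```text
[0.4567 0.0111 0.1902]
funnel 0.71 251.54680767724247 177.358401880141
(array([0.4559, 0.0096, 0.    ]), np.float64(0.026708774268627167), None)
lid 0.93 413.01641199773627 165.0050933786078
(array([0.4516, 0.1925, 0.    ]), np.float64(0.07081211358308792), None)
[0.4562 0.0104 0.1901]
funnel 0.87 252.05586816720256 177.67684887459808
(array([0.4559, 0.0094, 0.    ]), np.float64(0.04227793589234352), None)
lid 0.61 413.505016722408 165.3985507246377
(array([0.4514, 0.1923, 0.    ]), np.float64(0.05563684552907944), None)
[ 390  143   48   47 1487] [413.8339 163.5111]
[ 226  147   53   62 1291] [253.7413 180.8745]
((252.25379943847656, 178.13819885253906), (51.970428466796875, 61.15726089477539), 0.6132214665412903) [0.4508 0.0099 0.06  ]
```

>>> jog_arm(turn=[[0,0,0],[0,0,0],[0,0,0],[0,0,0],[0,0,0],[0,0,0],[0,0,0],[0,0,0],[0,0,0],[0,0,0],[0,0,0],[0,0,0],[0,0,0],[0,0,0],[0,0,0],[0,0,0],[0,0,0],[0,0,0],[0,0,0],[0,0,0]], translation=[[0,-0.002,0.05],[0,-0.002,0.1],[0,-0.002,0.14],[0,-0.002,0.152],[0,-0.002,0.152],[0,-0.002,0.152],[0,-0.002,0.152],[0,-0.002,0.152],[0,-0.002,0.152],[0,-0.002,0.152],[0,-0.002,0.152],[0,-0.002,0.152],[0,-0.002,0.11],[0,-0.002,0.06],[0,-0.002,0.01],[-0.04,0.04,-0.01],[-0.09,0.08,-0.02],[-0.14,0.12,-0.02],[-0.18,0.16,-0.02],[-0.21,0.2,-0.02]], grip=[0,0,0,0,0,1,1,1,1,1,1,1,1,1,1,1,1,1,1,1], force=20)

```text
clock: 21.65
tool_pos: [0.6674, 0.2111, 0.2092]
eef_rot: [0.0, 1.0, -0.0, -0.0]
contact_force: [0.8, 0.6, -0.6]
opening: 0.594
finger_force: 20.0
```

>>> jog_arm(turn=[[0,0,0],[0,0,0],[0,0,0],[0,0,0],[0,0,0]], translation=[[-0.02,0.04,0],[-0.04,0.08,0],[-0.04,0.08,0],[-0.04,0.08,0],[-0.04,0.08,0]], grip=[1,1,1,1,1])

```text
clock: 22.28
tool_pos: [0.7063, 0.2882, 0.21]
eef_rot: [0.001, 1.0, -0.001, -0.0]
contact_force: [-0.6, -0.9, -0.6]
opening: 0.594
finger_force: 20.0
```

```bash
python3 inhand.py funnel ring 0.038 w10 .6444,.290,.066
```

```text
22.275 [0.7063 0.2882 0.21  ] [ 0.0007  1.     -0.0009 -0.0002] 0.5940068635093667 19.97134513898345
funnel 0.56 [0.7047 0.2896 0.172 ] 0.33972427248954773 [0.0015 0.0015 0.038 ]
ring 0.95 [0.6441 0.2919 0.066 ] 0.08124999701976776 [0.0621 0.0039 0.144 ]
shift [0.0606 0.0024 0.106 ]
```

View pics/w10.png

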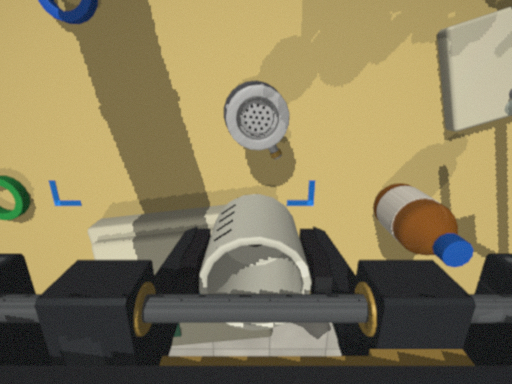

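The funnel is upright in the jaws at (255,235) and the ring with plate is below at (257,117). The funnel's own fit is poor because the gripper covers it, so I use its x from pickup: shift 62 mm in x, 2 mm in y.

>>> jog_arm(turn=[[0,0,0],[0,0,0],[0,0,0],[0,0,0],[0,0,0],[0,0,0],[0,0,0],[0,0,0],[0,0,0],[0,0,0],[0,0,0],[0,0,0],[0,0,0]], translation=[[0.03,0.002,0],[0.055,0.002,0.02],[0.062,0.002,0.05],[0.062,0.002,0.075],[0.062,0.002,0.085],[0.062,0.002,0.088],[0.062,0.002,0.088],[0.062,0.002,0.091],[0.062,0.002,0.093],[0.062,0.002,0.095],[0.062,0.002,0.097],[0.062,0.002,0.097],[0.062,0.002,0.097]], grip=[1,1,1,1,1,1,1,1,1,1,1,1,1])

```text
clock: 24.05
tool_pos: [0.6442, 0.2924, 0.1132]
eef_rot: [-0.0, 1.0, 0.0, 0.0]
contact_force: [-0.1, 0.4, -1.1]
opening: 0.592
finger_force: 20.0
```

```bash
python3 look.py w11;python3 - <<'E'
from h import *
snap('scene','x_scene.png');snap('side','x_side.png')
a=cv2.imread('pics/x_side.png')[90:170,180:280];b=cv2.imread('pics/x_scene.png')[80:160,300:400]
cv2.imwrite('pics/x.png',cv2.resize(np.hstack([a,b]),None,fx=4,fy=4,interpolation=cv2.INTER_CUBIC))
E
```

```text
24.05 [0.6442 0.2924 0.1132] [-0.0001  1.      0.0001  0.    ] 0.5921535467127584 [-0.2194  1.024  -0.5842  1.3784  0.6296  0.9272  0.6085] [-0.0874  0.4388 -1.0636]
```

View pics/x.png

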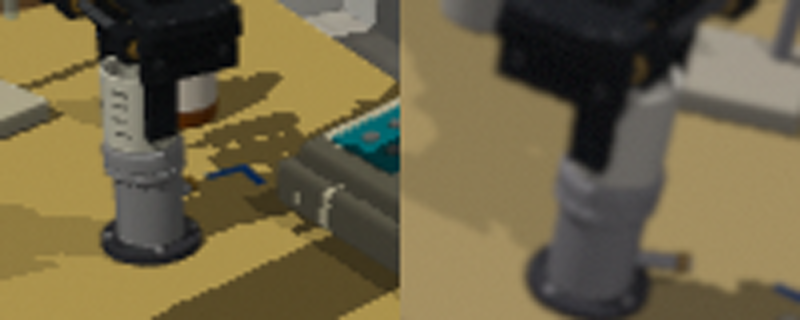

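The funnel's foot is in the ring in both views. y ended about 2 mm past target, so I'll nudge back 1.5 mm, lower, release, rise clear and go to the lid.

>>> jog_arm(turn=[[0,0,0],[0,0,0],[0,0,0],[0,0,0],[0,0,0],[0,0,0],[0,0,0],[0,0,0],[0,0,0],[0,0,0],[0,0,0],[0,0,0],[0,0,0],[0,0,0],[0,0,0],[0,0,0]], translation=[[0,-0.0015,0.001],[0,-0.0015,0.0015],[0,-0.0015,0.0015],[0,-0.0015,0.0015],[0,-0.0015,0.0015],[0,-0.0015,0.0015],[0,-0.0015,-0.03],[0,-0.0015,-0.07],[0,-0.0015,-0.1],[0.04,-0.02,-0.11],[0.09,-0.05,-0.1],[0.14,-0.07,-0.09],[0.18,-0.09,-0.08],[0.1925,-0.101,-0.077],[0.1925,-0.101,-0.077],[0.1925,-0.101,-0.077]], grip=[1,1,0,0,0,0,0,0,0,0,0,0,0,0,0,0])

```text
clock: 26.2
tool_pos: [0.4529, 0.1923, 0.1906]
eef_rot: [0.0, 1.0, 0.001, 0.001]
contact_force: [-0.0, 1.2, -0.4]
opening: 1.001
finger_force: 0.0
```

```bash
sed -i 's/funnel=\[.457,.012,0\]/funnel=[.6444,.290,.074]/' h.py; python3 look.py w12 lid;python3 - <<'E'
from h import *
np.set_printoptions(precision=4,suppress=True)
s=r.get_state();print(s['tool_pos'])
for c in('wrist','scene','side'):
    p,im=snap(c,'v_'+c+'.png')
    m=mask(c,'funnel',G['funnel'],p,8)
    if m: print(c,m[2],m[1].sum(),fit('funnel',[(p,m[1].astype(np.float32))],G['funnel'],2))
m=mask('wrist','lid',G['lid'],cams.camera_params('wrist'),30)
a=cv2.imread('pics/v_side.png')[80:160,180:280];b=cv2.imread('pics/v_scene.png')[70:150,300:400]
c=cv2.resize(cv2.imread('pics/w12.png'),(360,270))
o=np.zeros((600,800,3),np.uint8);o[:320]=cv2.resize(np.hstack([a,b]),None,fx=4,fy=4,interpolation=cv2.INTER_CUBIC);o[325:595,:360]=c
cv2.imwrite('pics/v.png',o)
E
```

```text
26.2 [0.4529 0.1923 0.1906] [0.0001 1.     0.0008 0.0008] 1.0012291581489372 [-0.1208  0.6825 -0.6052  2.0169  0.6472  0.6367  0.4119] [-0.0196  1.2422 -0.375 ]
lid 4.808752758660549 0.73 [0.4515 0.1927 0.    ] 0.03021499142050743 None tool [0.0018 0.0001 0.1906]
[0.4528 0.1923 0.1904]
wrist 0.58 947 (array([0.6442, 0.2927, 0.074 ]), np.float64(1.5829592943191528), None)
scene 0.82 778 (array([0.6418, 0.2933, 0.074 ]), np.float64(0.06466902047395706), None)
side 0.78 437 (array([0.6489, 0.2994, 0.074 ]), np.float64(0.07937642931938171), None)
```

View pics/v.png

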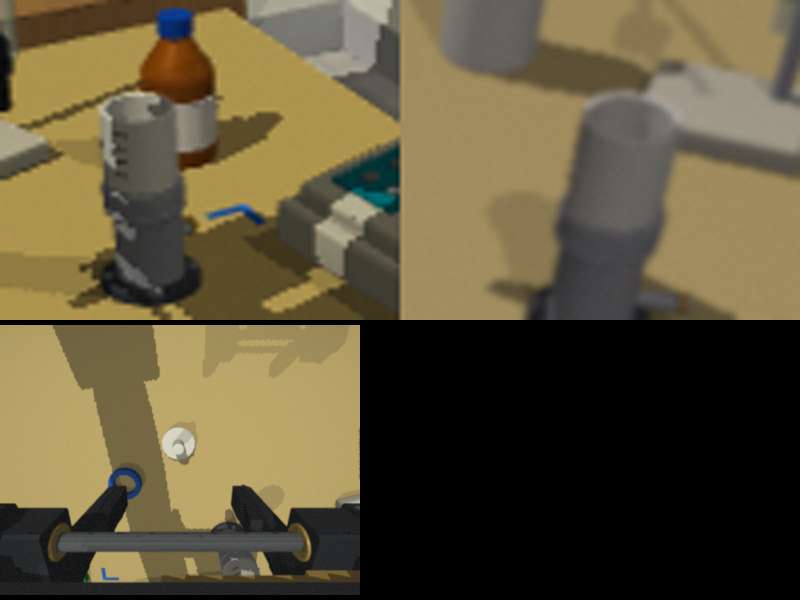

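The funnel sits flat on the ring in both views (side left 138,145; scene 625,170). The lid is at (252,170) in the wrist picture, between the fingers. Now I'll grip the lid knob.

>>> jog_arm(turn=[[0,0,0],[0,0,0],[0,0,0],[0,0,0],[0,0,0],[0,0,0],[0,0,0],[0,0,0],[0,0,0],[0,0,0],[0,0,0],[0,0,0],[0,0,0],[0,0,0],[0,0,0],[0,0,0]], translation=[[0,-0.001,0.05],[0,-0.001,0.1],[0,-0.001,0.14],[0,-0.001,0.157],[0,-0.001,0.157],[0,-0.001,0.157],[0,-0.001,0.157],[0,-0.001,0.157],[0,-0.001,0.157],[0,-0.001,0.157],[0,-0.001,0.157],[0,-0.001,0.157],[0,-0.001,0.157],[0,-0.001,0.157],[0,-0.001,0.157],[0,-0.001,0.157]], grip=[0,0,0,0,0,1,1,1,1,1,1,1,1,1,1,1], force=15)

```text
clock: 28.65
tool_pos: [0.4517, 0.1903, 0.0332]
eef_rot: [-0.0, 1.0, 0.0, -0.0]
contact_force: [0.1, -1.5, -0.5]
opening: 0.201
finger_force: 15.0
```

```bash
python3 look.py w13 lid
```

```text
28.65 [0.4517 0.1903 0.0332] [-0.0001  1.      0.     -0.    ] 0.20066133229548014 [-0.3523  0.9345 -0.2301  2.0992  0.9978  0.22    0.0939] [ 0.0815 -1.46   -0.4577]
lid 15.114325644711714 0.72 [0.452  0.1918 0.    ] 0.5980424880981445 None tool [-0.0004  0.0015  0.0332]
```

>>> jog_arm(turn=[[0,0,0],[0,0,0],[0,0,0],[0,0,0],[0,0,0],[0,0,0],[0,0,0],[0,0,0],[0,0,0],[0,0,0],[0,0,0],[0,0,0],[0,0,0],[0,0,0]], translation=[[0,0,-0.03],[0,0,-0.08],[0,0,-0.13],[0,0,-0.18],[-0.02,0.01,-0.207],[-0.06,0.03,-0.207],[-0.11,0.05,-0.207],[-0.16,0.07,-0.207],[-0.2,0.085,-0.207],[-0.24,0.095,-0.207],[-0.2545,0.1,-0.207],[-0.2545,0.1,-0.207],[-0.2545,0.1,-0.207],[-0.2545,0.1,-0.207]], grip=[1,1,1,1,1,1,1,1,1,1,1,1,1,1])

```text
clock: 30.5
tool_pos: [0.7055, 0.29, 0.2405]
eef_rot: [-0.0, 1.0, -0.0, -0.0]
contact_force: [0.0, -0.4, -0.3]
opening: 0.196
finger_force: 15.0
```

```bash
python3 inhand.py lid funnel 0.0332 w14 .6444,.290,.074
```

```text
30.5 [0.7055 0.29   0.2405] [-0.0004  1.     -0.0003 -0.0002] 0.1959812079798156 14.999986058101058
lid 0.64 [0.706  0.2914 0.2073] 0.6249319911003113 [-0.0006  0.0014  0.0332]
funnel 0.58 [0.6438 0.2928 0.074 ] 0.030789142474532127 [0.0616 0.0029 0.1666]
shift [0.0622 0.0015 0.1334]
```

View pics/w14.png

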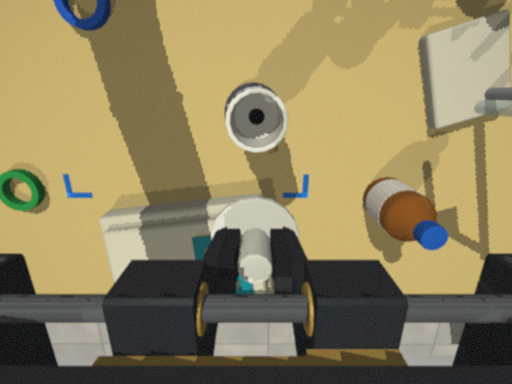

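The lid is level in the jaws at (255,215), with the funnel mouth below at (256,117). Shift is 61.4 mm in x, 1.5 mm in y.

>>> jog_arm(turn=[[0,0,0],[0,0,0],[0,0,0],[0,0,0],[0,0,0],[0,0,0],[0,0,0],[0,0,0],[0,0,0],[0,0,0],[0,0,0],[0,0,0],[0,0,0],[0,0,0]], translation=[[0.03,0.0015,0],[0.055,0.0015,0.015],[0.0615,0.0015,0.04],[0.0615,0.0015,0.06],[0.0615,0.0015,0.068],[0.0615,0.0015,0.07],[0.0615,0.0015,0.07],[0.0615,0.0015,0.07],[0.0615,0.0015,0.073],[0.0615,0.0015,0.075],[0.0615,0.0015,0.077],[0.0615,0.0015,0.078],[0.0615,0.0015,0.078],[0.0615,0.0015,0.078]], grip=[1,1,1,1,1,1,1,1,1,1,1,1,1,1])

```text
clock: 32.4
tool_pos: [0.6447, 0.2919, 0.1623]
eef_rot: [-0.0, 1.0, 0.0, 0.0]
contact_force: [0.8, -0.4, 0.7]
opening: 0.193
finger_force: 15.0
```

```bash
python3 look.py w15;python3 - <<'E'
from h import *
snap('scene','u_scene.png');snap('side','u_side.png')
a=cv2.imread('pics/u_side.png')[80:160,180:280];b=cv2.imread('pics/u_scene.png')[70:150,300:400]
cv2.imwrite('pics/u.png',cv2.resize(np.hstack([a,b]),None,fx=4,fy=4,interpolation=cv2.INTER_CUBIC))
E
```

```text
32.4 [0.6447 0.2919 0.1623] [-0.0001  1.      0.0001  0.0001] 0.1932263788637668 [-0.1979  0.9732 -0.6369  1.3508  0.6163  1.0169  0.6222] [ 0.7929 -0.3895  0.6532]
```

View pics/u.png

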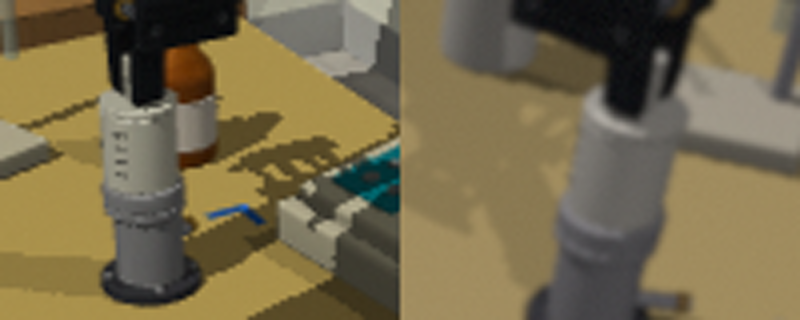

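The lid is in the mouth with negligible force. I'll lower the last millimetre, release and retreat.

>>> jog_arm(turn=[[0,0,0],[0,0,0],[0,0,0],[0,0,0],[0,0,0],[0,0,0],[0,0,0],[0,0,0],[0,0,0],[0,0,0],[0,0,0],[0,0,0],[0,0,0],[0,0,0],[0,0,0]], translation=[[0,0,0.001],[0,0,0.0015],[0,0,0.0015],[0,0,0.0015],[0,0,0.0015],[0,0,0.0015],[0,0,-0.02],[0,0,-0.06],[0,0,-0.1],[0,0,-0.12],[0.04,-0.04,-0.12],[0.08,-0.08,-0.12],[0.12,-0.12,-0.12],[0.12,-0.12,-0.12],[0.12,-0.12,-0.12]], grip=[1,1,0.4,0.4,0.4,0.4,0.4,0.4,0.4,0.4,0.4,0.4,0.4,0.4,0.4])

```text
clock: 34.42
tool_pos: [0.5258, 0.1727, 0.2839]
eef_rot: [0.0, 1.0, 0.001, 0.002]
contact_force: [0.9, 0.6, 0.4]
opening: 0.602
finger_force: 0.0
```

Run:
```python
from h import *
np.set_printoptions(precision=4,suppress=True)
s=r.get_state();print(s['clock'],s['tool_pos'],s['contact_force'],s['opening'])
for c in('scene','side'):
    p,im=snap(c,'t_'+c+'.png')
    for n,X in(('lid',[.6444,.29,.128]),('funnel',[.6444,.29,.074])):
        m=mask(c,n,X,p,8)
        if m: print(c,n,m[2],m[1].sum(),fit(n,[(p,m[1].astype(np.float32))],X,2))
    for n in('jar','beaker'): print(c,n,[(d['position'],d['p']) for d in models.place_of(c,n)])
a=cv2.imread('pics/t_side.png')[60:160,180:280];b=cv2.imread('pics/t_scene.png')[50:150,300:400]
cv2.imwrite('pics/t.png',cv2.resize(np.hstack([a,b]),None,fx=4,fy=4,interpolation=cv2.INTER_CUBIC))
```

```text
34.425 [0.5258 0.1727 0.2839] [0.9059 0.6088 0.3579] 0.6021315608153346
scene lid 0.59 378 (array([0.6442, 0.2956, 0.128 ]), np.float64(0.13657407462596893), None)
scene funnel 0.89 529 (array([0.6414, 0.2935, 0.074 ]), np.float64(0.5560019016265869), None)
scene jar [([0.4783, -0.2091, 0.0009], 0.91)]
scene beaker [([0.6429, -0.2784, 0.0028], 0.79)]
side lid 0.77 197 (array([0.6503, 0.3016, 0.128 ]), np.float64(0.16656091809272766), None)
side funnel 0.88 339 (array([0.6449, 0.2915, 0.074 ]), np.float64(0.3985988199710846), None)
side jar [([0.4743, -0.2075, 0.0009], 0.87)]
side beaker [([0.6449, -0.2738, 0.0019], 0.93)]
```

View pics/t.png

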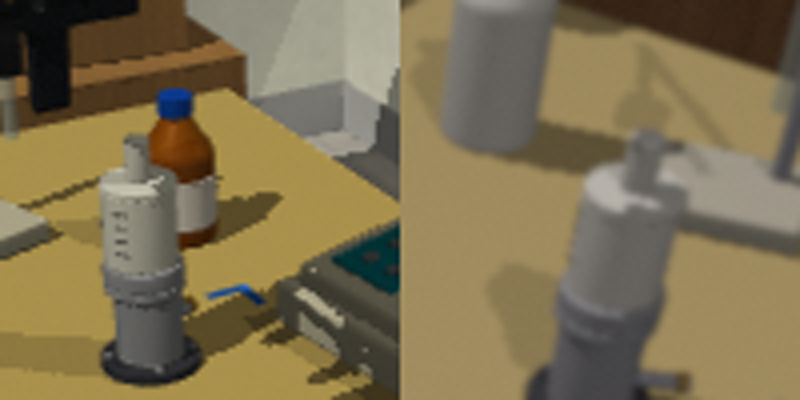

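Both views show the lid flush on the funnel with its knob up, the stack level, and the jar and beaker where they were. Handing in.

```bash
python3 -c "
from plant import r
print(r.finish_job())"
```

```text
the job is handed in; nothing more can be done
None
```

The filter unit is assembled in the order asked (plate, ring, funnel, lid), with each piece looking seated and level in the pictures, everything released, the jar and beaker unmoved and the job handed in at about 34 s; I viewed 16 pictures, two over the limit of 14.

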